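Fit the window paddle to the soap mixer and hold it down

TASK

Draw the paddle with the single big window straight up out of the slotted drying rack by its top edge, and fit it to the mixer: turn it until its cross-shaped foot meshes with the cross-shaped socket in the tub, and slide it fully home against the spring until its collar sits on the coupling. Finish while still holding it pressed down with the fingers, because the spring lifts it again if you let go. Leave the other paddles in the rack and everything else on the table where it is.

Things in the scene. Friction and masses are not known exactly. Their poses are not given: they have to be found in the camera images.
- paddle_window: The paddle to fit: flat steel, ONE 42 mm square window in its blade, 0.18 kg (varies). Origin at the tip of its foot, z up the axis, x square to the blade, y along its width. Foot z 0-22 mm; collar z 22-28, diameter 48; stem diameter 16; blade z 48-118, 70 wide, 8 thick; grip tab z 118-150, 36 wide, 8 thick.
- paddle_window_seat (a point): Centre of the underside of that paddle's collar, 22 mm above the foot's tip; axes as the paddle's. The foot below it is a cross of two bars along x and y, each 34 mm long and 8 mm thick, so it fits in any of four quarter turns; its bottom edges are fully rounded (4 mm radius) as lead-in.
- paddle_solid: Another paddle in the rack, with a solid blade; not wanted, leave it in its slot. Same foot, collar, blade outline, tab, material and origin as paddle_window.
- paddle_slotted: Another paddle in the rack, with three narrow upright slots in its blade; not wanted, leave it in its slot. Same foot, collar, blade outline, tab, material and origin as paddle_window.
- rack: Fixed plywood rack, 100 x 278 mm, 104 tall. Origin under its centre; three bays along its y at -84, 0, +84 mm. A paddle stands in each (which varies), x parallel to the rack's, blade edges in upright grooves (10.6 mm wide, 6 mm overlap) from 64 to 104 mm high, blade on ledges at 64 mm, foot tip 16 mm and tab top 166 mm above the table; out of the slot once its foot is above 104 mm.
- mixer: Fixed mixer: grey base 200 x 200 x 50 mm carrying a round open white tub, 210 mm across, rim 90 mm above the table, inner floor at 55 mm. Origin at the centre of its underside, z up. The coupling stands in the middle of the tub.
- coupling: Fixed square aluminium block, 56 x 56 x 36 mm, at the centre of the tub's floor; it does not turn, its yaw differs from run to run. Origin under its centre, z up. In its top a cross-shaped socket, its two arms along x and y parallel to the block's sides, each 36 mm long and 10 wide (1 mm clearance each side of the foot), sharp-edged.
- mouth (a point): Centre of the socket's mouth: on the coupling's axis in its top face, 91 mm above the table. Axes as the coupling's.
- ejector (a joint): Spring pin (9 mm diameter) in the socket's centre, 0 when up, its top then 14 mm below the mouth; grows in m as it is pushed down, to 0.012. It pushes up with 5 N at the start and 500 N/m more, so 9 N when the paddle is home (foot 22 mm deep, pin at about 0.008).
- soap_a: Loose bar of soap, 78 x 54 x 26 mm, origin under its centre; leave alone.
- soap_b: Loose bar of soap, 78 x 54 x 26 mm, origin under its centre; leave alone.
- stamp: Loose wooden soap stamp, 44 mm across, 68 tall, origin under its centre; leave alone.
- jug: Loose white plastic jug with a handle, 96 mm across, 100 tall, origin under its centre; leave alone.
- spatula: Loose spatula, 190 mm long, lying on the table; leave alone.

How it is judged:
By the outcome, as a careful person would: the job done as asked, in the order asked, and still so for the second after the job is handed in, while the arm keeps its last pose, push and grip.
It also fails if it takes over 45 s, if anything falls off the work surface, if the arm or the gripper's body presses on something with over 40 N, if the wrist force passes 120 N, or if a joint passes its speed limit or range.

ROBOT

A 6-joint arm with a two-finger parallel gripper is mounted at the origin on the work surface. World frame = base frame: x ahead of the robot, y to its left, z up, the work surface at z = 0. Lengths are in m, angles in rad, forces in N, time in s.
With the tool pointing down it reaches from about 0.325 to 0.85 m from the base axis. Payload 4.4 kg.
Tool frame: the origin (TCP) lies on the centre line of the jaws, within the pads' length; the fingertips stand 8 mm ahead of it and the grasp point (between the pads) lies 11 mm behind it; y points along the fingers, x is the direction in which the jaws open and shut, and the axes are right-handed (so a half turn about y gives the same grasp; the last joint's range is limited). The gripper opens to 94 mm and grips with 3 to 60 N. Pads are 16 mm wide; open, the fingers measure 119 mm over their backs; the gripper's body (75 mm by 177 mm) begins 78 mm behind the grasp point.
Start: joints at [1.167, 0.207, 1.542, -0, 1.393, -0.15], TCP at [0.144, 0.557, 0.213] pointing down, gripper open.
Joint ranges: [-2.73, 2.73], [-0.86, 2.22], [0.23, 2.46], [-1.11, 4.25], [0.08, 2.63], [-2.82, 2.82]. Speed limits (rad/s): [2.79, 2.79, 3.14, 3.14, 3.14, 3.14].

INTERFACE

Orientations are given as a unit quaternion [x, y, z, w].
In Python, from workcell import r, optics gives the robot as it stands.
- The arm moves only by the tool jog_arm, never from a script. Its argument "plan" is a list of rows, each an object of numbers: "gripper": the closure in counts, from 0 (fully open) to 255 (shut); "dx", "dy", "dz": the shift along the tool's x, y, z in m; "wx", "wy", "wz": the turn, a rotation vector about the tool's x, y, z in rad. In form: [{"gripper": .., "dx": .., "dy": .., "dz": .., "wx": .., "wy": .., "wz": ..}, ...]. A call has 1 to 10 rows; each row is the pose to reach, as a shift and turn from the pose commanded when the call began, along the tool's axes at that moment; what a row does not reach only later rows make up. A row lasts 1/10 s, in which the tool goes at most 50 mm and 8.59 degrees, less where a joint would pass 70% of its speed; a pose out of reach is approached as far as the arm can. A call with a gripper value outside its range is refused whole. The fingers move at their own pace and stop on an object; the grip force is fixed at half the most. Time passes only in rows, so rows that repeat a pose let the fingers close. It gives the time, the measured TCP pose, the force and the opening at its end, in the units of the state.
- r.get_state(): the state, without advancing time (a new reading comes with each control period).
- optics.camera(name): name is "scene" or "top"; returns (picture, depth): 420x560x3 uint8, blue, green, red; 420x560 float32, m along the optical axis (not along the pixel's ray), 0 where there is no reading.
- optics.calibration(name): a dict with "camera_matrix" (3x3 intrinsics, pixels), "eye" and "orientation" of the camera in the world. Camera axes: x right, y down, z forward; pixel columns grow to the right and rows downward; lengths in m; the calibration is good to about 2 mm. A picture is of the moment at which its call begins. calibration takes no time and is no camera call.
- r.close_job(): hands the job in, once; it reports no verdict.
The state is a dict: "time_s": time; "joint_pos": joint angles; "qd": joint speeds; "tau": joint torques, N m; "position": TCP position; "orientation": TCP orientation; "contact_force": force on the tool from outside, world axes, zero at the start; "ft_torque": the same for the moment, N m; "opening": finger opening in m.
Only numpy, scipy, OpenCV 4.12 (cv2) and the standard library are available. Lean on these libraries where they do the work, as an engineer would, in place of code of your own. Each camera call takes 0.05 s, during which the arm holds its last target.

## Working session

There is one attempt and no reset: what is moved stays moved. The work goes in short steps, Python scripts to look and compute and a tool call to move; the robot and the scene stay as the last step left them, time stands still between calls to the robot, and variables do not carry over. Pictures are saved under pics/ and viewed, and the job is handed in when it is done.

Besides the shell and the picture viewer there is one more tool, called after "Emit:" as a command line: name --argument value ..., lists and objects as JSON in quotes. jog_arm: Moves the arm, as the interface text tells. Its arguments: {"type":"object","properties":{"plan":{"type":"array","items":{"type":"object","properties":{"gripper":{"type":"number"},"dx":{"type":"number"},"dy":{"type":"number"},"dz":{"type":"number"},"wx":{"type":"number"},"wy":{"type":"number"},"wz":{"type":"number"}}}}},"required":["plan"]}

```bash
mkdir -p pics; ls
cat > h.py <<'E'
import numpy as np, cv2
from scipy.spatial.transform import Rotation as R
from workcell import r, optics
def cal(n):
    c=optics.calibration(n); return np.array(c["camera_matrix"]),np.array(c["eye"]),R.from_quat(c["orientation"]).as_matrix()
def cloud(n,depth):
    K,e,M=cal(n); h,w=depth.shape
    u,v=np.meshgrid(np.arange(w),np.arange(h))
    p=np.stack([(u-K[0,2])/K[0,0]*depth,(v-K[1,2])/K[1,1]*depth,depth],-1)
    P=p@M.T+e; P[depth==0]=np.nan
    return P
def snap(n,tag):
    b,d=optics.camera(n); cv2.imwrite(f"pics/{tag}.png",b); np.savez(f"{tag}.npz",b=b,d=d); return b,d
E
python3 - <<'E'
from h import *
print(r.get_state())
for n in("scene","top"):
    print(optics.calibration(n)); snap(n,n+"0")
E
```

```text
pics
{'time_s': 0.0, 'joint_pos': array([ 1.16646753e+00,  2.07373034e-01,  1.54290176e+00,  1.10714669e-06,
        1.39348069e+00, -1.50489787e-01]), 'qd': array([-0.00136739,  0.0004821 , -0.00020236, -0.00089394,  0.0003472 ,
        0.00122391]), 'tau': array([ 3.56242617e-04, -3.70885170e+01, -2.81414258e+01,  6.98701129e-02,
        3.62397835e-02, -1.73755025e-04]), 'position': array([0.14409797, 0.55586744, 0.2123422 ]), 'orientation': array([ 0.55963911,  0.43202014, -0.43335674, -0.55889588]), 'contact_force': array([ 0.41134151, -0.34724411,  0.23497634]), 'ft_torque': array([-0.01332287,  0.00432286, -0.05096079]), 'opening': 0.09402488119239955}
{'camera_matrix': array([[442.34031588,   0.        , 278.88012516],
       [  0.        , 442.34031588, 211.62566384],
       [  0.        ,   0.        ,   1.        ]]), 'eye': array([1.18127478, 0.52829626, 0.87237351]), 'orientation': array([ 0.38661197,  0.83670069, -0.35681871, -0.15213002])}
{'camera_matrix': array([[394.65441497,   0.        , 284.72930601],
       [  0.        , 394.65441497, 202.18217511],
       [  0.        ,   0.        ,   1.        ]]), 'eye': array([ 0.47704118, -0.0221561 ,  0.99837632]), 'orientation': array([-0.70090585,  0.71036713, -0.03251664,  0.05524678])}
```

View pics/scene0.png

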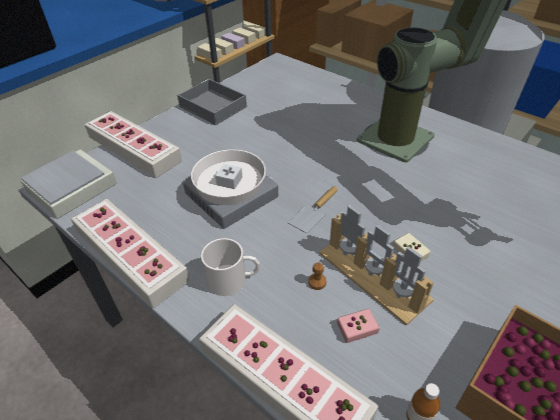

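View pics/top0.png

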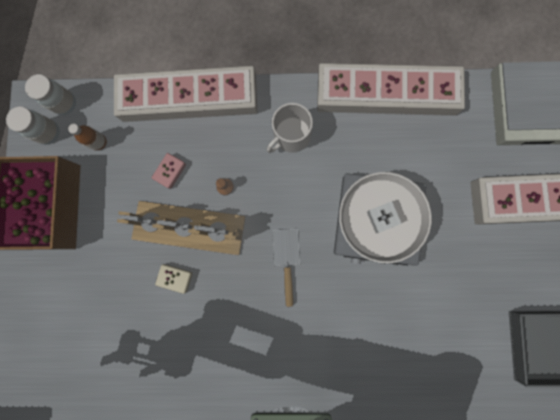

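Run:
```python
from h import *
b=np.load("scene0.npz")["b"]; t=np.load("top0.npz")["b"]
cv2.imwrite("pics/z1.png",cv2.resize(b[190:330,310:450],(590,590),interpolation=cv2.INTER_CUBIC))
a=cv2.resize(t[190:270,110:260],(750,400),interpolation=cv2.INTER_CUBIC)
cv2.imwrite("pics/z2.png",a)
cv2.imwrite("pics/z3.png",np.hstack([cv2.resize(t[190:245,355:410],(400,400),interpolation=cv2.INTER_CUBIC),cv2.resize(b[155:195,208:248],(400,400),interpolation=cv2.INTER_CUBIC)]))
```

```text
(no output)
```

View pics/z1.png

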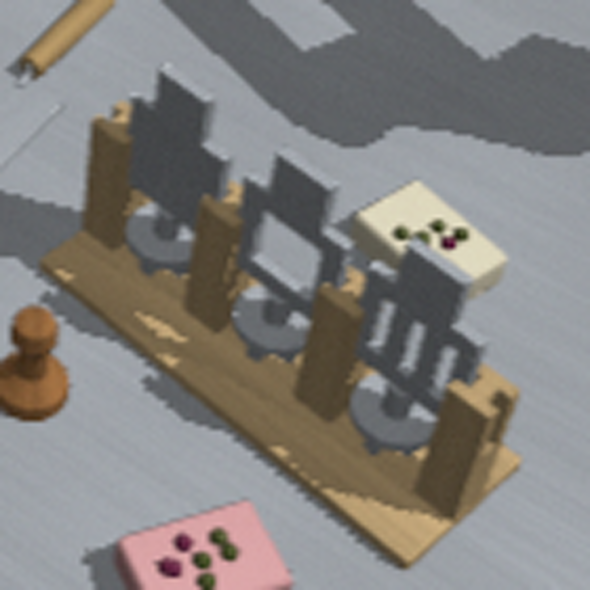

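View pics/z2.png

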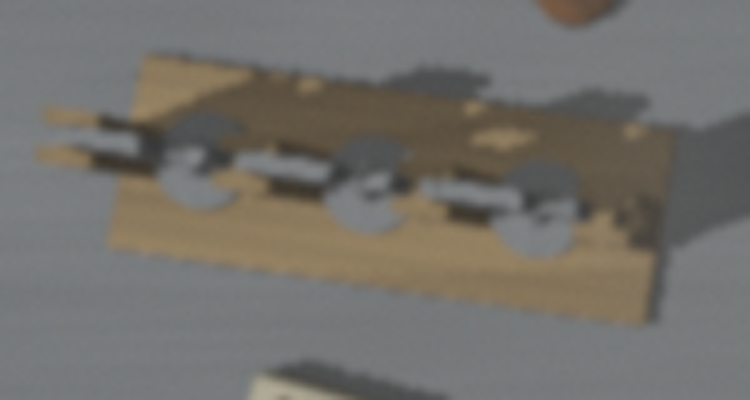

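View pics/z3.png

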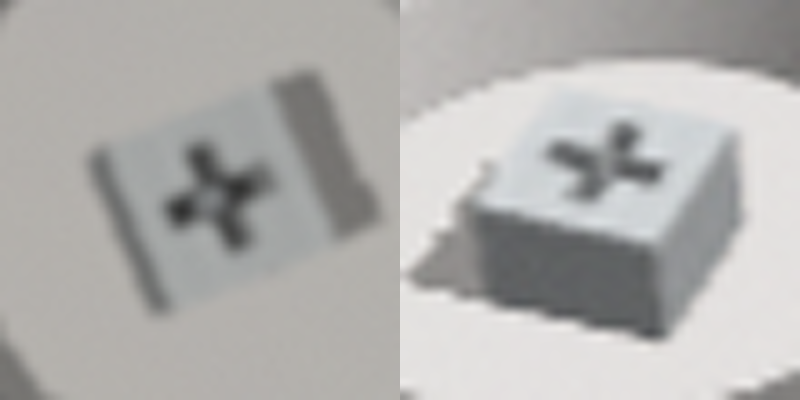

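Run:
```python
from h import *
for n in("scene","top"):
    z=np.load(n+"0.npz"); P=cloud(n,z["d"]).reshape(-1,3)
    print(n)
    reg=(P[:,0]>.3)&(P[:,0]<.65)&(P[:,1]>.05)&(P[:,1]<.5)
    print(" table z med",np.nanmedian(P[reg&(P[:,2]<.01),2]))
    # board & tabs
    m=reg&(P[:,2]>.125)&(P[:,2]<.175)&(P[:,1]<.45)
    Q=P[m]; print(" tabs",len(Q),Q.min(0),Q.max(0))
    if len(Q)>10:
        lab=cv2.kmeans(Q.astype(np.float32),3,None,(3,50,1e-5),5,cv2.KMEANS_PP_CENTERS)[1].ravel()
        for k in range(3):
            q=Q[lab==k]; qq=q[:,:2]-q[:,:2].mean(0); w,V=np.linalg.eigh(np.cov(qq.T)); d=V[:,1]
            s=qq@d; print("  ",len(q),q.mean(0).round(4),"dir",np.degrees(np.arctan2(d[1],d[0])).round(2),"ext",np.ptp(s).round(4),"thick",np.ptp(qq@V[:,0]).round(4),"zmax",np.percentile(q[:,2],98).round(4),'mid',(q[:,:2].mean(0)+d*(s.max()+s.min())/2).round(4))
    # coupling top
    m=(P[:,2]>.084)&(P[:,2]<.098)&(abs(P[:,1]+.25)<.12)&(P[:,0]>.35)&(P[:,0]<.6)
    Q=P[m]; c=np.median(Q[:,:2],0)
    # tub rim centre circle
    from scipy.optimize import least_squares
    rr=np.linalg.norm(Q[:,:2]-Q[:,:2].mean(0),axis=1)
    rim=Q[rr>.08]; sol=least_squares(lambda p:np.linalg.norm(rim[:,:2]-p[:2],axis=1)-p[2],[*Q[:,:2].mean(0),.1],loss="soft_l1",f_scale=.002)
    print(" rim",sol.x, rim[:,2].mean())
    top=Q[(np.linalg.norm(Q[:,:2]-sol.x[:2],axis=1)<.05)]
    rect=cv2.minAreaRect(top[:,:2].astype(np.float32)*1000)
    print(" block",len(top),rect,np.median(top[:,2]))
```

```text
scene
 table z med -0.00034026993807478867
 tabs 932 [0.52246743 0.13587326 0.12501821] [0.5655275  0.37131067 0.16863194]
   272 [0.5327 0.1723 0.145 ] dir 82.71 ext 0.0707 thick 0.0116 zmax 0.167 mid [0.5324 0.1703]
   355 [0.5582 0.3372 0.1445] dir 81.94 ext 0.0707 thick 0.0116 zmax 0.1664 mid [0.5581 0.336 ]
   305 [0.5454 0.2543 0.145 ] dir 82.05 ext 0.0694 thick 0.0125 zmax 0.1669 mid [0.5452 0.2531]
 rim [ 0.55628978 -0.22512579  0.10134799] 0.0882295855429703
 block 280 ((556.8909301757812, -224.96632385253906), (61.793087005615234, 57.82558059692383), 21.43323516845703) 0.09030273743387413
top
 table z med -0.00014280507470598724
 tabs 376 [0.51895657 0.13822477 0.12527477] [0.56221568 0.37350795 0.16893885]
   127 [0.5264 0.1686 0.1512] dir 81.19 ext 0.0689 thick 0.0079 zmax 0.1683 mid [0.527  0.1722]
   126 [0.5515 0.3295 0.1525] dir 81.79 ext 0.0851 thick 0.0085 zmax 0.168 mid [0.5518 0.3314]
   123 [0.5388 0.2481 0.1521] dir 81.63 ext 0.0674 thick 0.0084 zmax 0.1675 mid [0.5397 0.2547]
 rim [ 0.55235759 -0.22200646  0.10117268] 0.08877314122989045
 block 506 ((553.5145874023438, -221.8228302001953), (55.7144889831543, 57.00968933105469), 20.980424880981445) 0.09053862968199877
```

```bash
cat >> h.py <<'E'
def rectify(n,b,c,z,half=.045,ppm=5000):
    """bird view of plane z, image col -> +x... row -> +y ; pixel centre c"""
    K,e,M=cal(n); N=int(2*half*ppm)
    g=(np.arange(N)-N/2+.5)/ppm
    X,Y=np.meshgrid(c[0]+g,c[1]+g)
    P=np.stack([X,Y,np.full_like(X,z)],-1)
    p=(P-e)@M; u=p[...,0]/p[...,2]*K[0,0]+K[0,2]; v=p[...,1]/p[...,2]*K[1,1]+K[1,2]
    return cv2.remap(b,u.astype(np.float32),v.astype(np.float32),cv2.INTER_CUBIC)
def proj(n,P):
    K,e,M=cal(n); p=(np.asarray(P)-e)@M
    return np.stack([p[...,0]/p[...,2]*K[0,0]+K[0,2],p[...,1]/p[...,2]*K[1,1]+K[1,2]],-1)
E
python3 - <<'E'
from h import *
ims=[]
for n in("scene","top"):
    z=np.load(n+"0.npz"); ims.append(cv2.resize(rectify(n,z["b"],(.555,-.2235),.091,.04),(400,400)))
cv2.imwrite("pics/rect.png",np.hstack(ims))
E
```

```text
(no output)
```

View pics/rect.png

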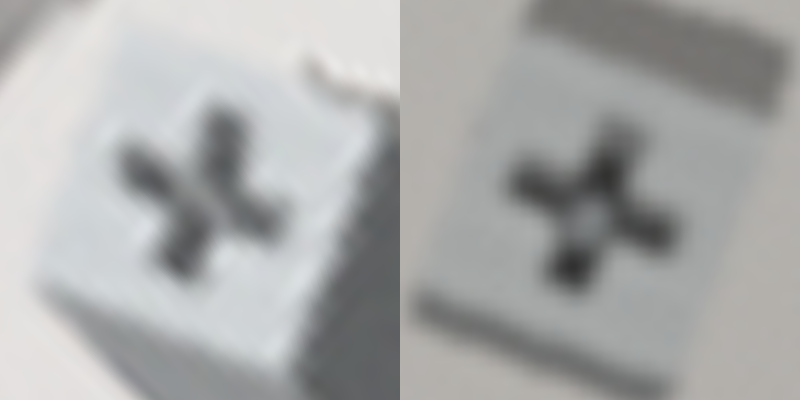

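```bash
cat >> h.py <<'E'
def findcross(n,b,c0,z=.091,L=.036,W=.010,half=.024):
    ppm=4000; im=cv2.cvtColor(rectify(n,b,c0,z,.045,ppm),cv2.COLOR_BGR2GRAY).astype(np.float32)
    N=int(2*half*ppm); g=(np.arange(N)-N/2+.5)/ppm; X,Y=np.meshgrid(g,g); best=None
    mask=((np.hypot(X,Y)<half)&(np.hypot(X,Y)>.006)).astype(np.float32)
    for a in np.arange(-45,45,.5):
        t=np.radians(a); x=X*np.cos(t)+Y*np.sin(t); y=-X*np.sin(t)+Y*np.cos(t)
        T=1-(((abs(x)<L/2)&(abs(y)<W/2))|((abs(y)<L/2)&(abs(x)<W/2))).astype(np.float32)
        T=cv2.GaussianBlur(T,(0,0),.0015*ppm)
        s=cv2.matchTemplate(im,T,cv2.TM_CCOEFF_NORMED,mask=mask); s[~np.isfinite(s)]=-1
        _,v,_,l=cv2.minMaxLoc(s)
        if best is None or v>best[0]: best=(v,a,c0[0]+((l[0]+N/2)-im.shape[1]/2)/ppm,c0[1]+((l[1]+N/2)-im.shape[0]/2)/ppm)
    return best
E
python3 - <<'E'
from h import *
for n in("scene","top"):
    b=np.load(n+"0.npz")["b"]; print(n,findcross(n,b,(.555,-.2235)))
E
```

```text
scene (0.9724531173706055, np.float64(21.0), 0.5557500000000001, -0.224)
top (0.9722329378128052, np.float64(21.0), 0.554, -0.22175)
```

Run:
```python
from h import *
ims=[]
for n in("scene","top"):
    z=np.load(n+"0.npz"); ims.append(cv2.resize(rectify(n,z["b"],(.541,.2535),.166,.04),(400,400)))
    P=cloud(n,z["d"]).reshape(-1,3)
    m=(abs(P[:,0]-.542)<.03)&(abs(P[:,1]-.2535)<.03)
    for lo,hi in((.161,.172),(.15,.16),(.14,.15)):
        q=P[m&(P[:,2]>lo)&(P[:,2]<hi)]
        if len(q)<5: continue
        rect=cv2.minAreaRect(q[:,:2].astype(np.float32)*1000); print(n,lo,len(q),np.round(rect[0],1),np.round(rect[1],1),round(rect[2],1))
cv2.imwrite("pics/rect2.png",np.hstack(ims))
s=r.get_state(); print(R.from_quat(s["orientation"]).as_matrix().round(3))
```

```text
scene 0.161 64 [542.6 253.5] [36.5 10.1] 81.2
scene 0.15 53 [545.9 253.2] [36.5  9. ] 89.6
scene 0.14 48 [547.  253.6] [ 7.9 36. ] 1.2
top 0.161 64 [540.3 255.7] [35.9  7.9] 81.2
top 0.15 9 [535.8 247.8] [ 6.2 21.9] 10.6
top 0.14 6 [536.5 251.5] [ 6.2 28.1] 7.5
[[ 0.251 -0.001 -0.968]
 [ 0.968 -0.002  0.251]
 [-0.002 -1.     0.   ]]
```

View pics/rect2.png

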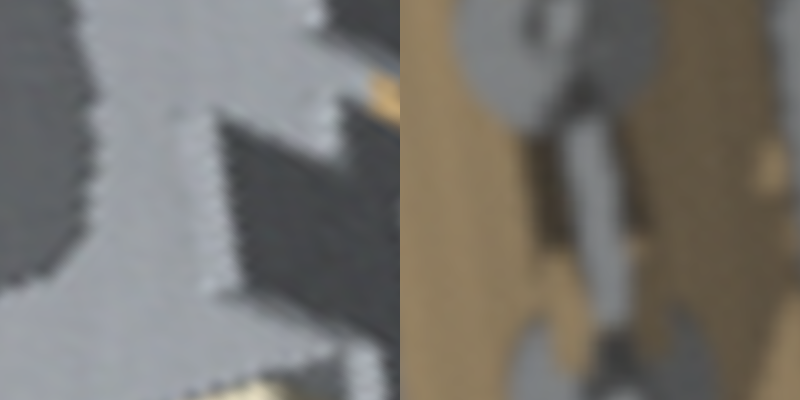

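```bash
cat >> h.py <<'E'
def go(p,yaw,tilt=True):
    """dx,dy,dz,w for TCP target p, tool x at yaw(deg), tool y down"""
    s=r.get_state(); R0=R.from_quat(s["orientation"]).as_matrix(); t=np.radians(yaw)
    x=np.array([np.cos(t),np.sin(t),0]); y=np.array([0,0,-1.]); z=np.cross(x,y)
    Rt=np.stack([x,y,z],1)
    print("t",s["time_s"],"pos",s["position"].round(4),"yaw",np.degrees(np.arctan2(R0[1,0],R0[0,0])).round(2),"down",R0[:,1].round(4),"F",s["contact_force"].round(2),"T",s["ft_torque"].round(2),"open",round(s["opening"],4))
    print("d",(R0.T@(np.array(p)-s["position"])).round(4),"w",R.from_matrix(R0.T@Rt).as_rotvec().round(4))
E
python3 -c "
from h import *
go((.5414,.2546,.212),-8.8)"
```

```text
t 0.1 pos [0.1441 0.5559 0.2125] yaw 75.46 down [-8.0e-04 -1.8e-03 -1.0e+00] F [-0.98  0.71  0.01] T [0.01 0.06 0.  ] open 0.0941
d [-0.1919  0.0007 -0.4602] w [ 1.2000e-03  1.4706e+00 -1.8000e-03]
```

Emit:
jog_arm --plan '[{"gripper": 0, "dx": -0.192, "dy": 0.001, "dz": -0.46, "wx": 0.001, "wy": 1.471, "wz": -0.002}, {"gripper": 0, "dx": -0.192, "dy": 0.001, "dz": -0.46, "wx": 0.001, "wy": 1.471, "wz": -0.002}, {"gripper": 0, "dx": -0.192, "dy": 0.001, "dz": -0.46, "wx": 0.001, "wy": 1.471, "wz": -0.002}, {"gripper": 0, "dx": -0.192, "dy": 0.001, "dz": -0.46, "wx": 0.001, "wy": 1.471, "wz": -0.002}, {"gripper": 0, "dx": -0.192, "dy": 0.001, "dz": -0.46, "wx": 0.001, "wy": 1.471, "wz": -0.002}, {"gripper": 0, "dx": -0.192, "dy": 0.001, "dz": -0.46, "wx": 0.001, "wy": 1.471, "wz": -0.002}, {"gripper": 0, "dx": -0.192, "dy": 0.001, "dz": -0.46, "wx": 0.001, "wy": 1.471, "wz": -0.002}, {"gripper": 0, "dx": -0.192, "dy": 0.001, "dz": -0.46, "wx": 0.001, "wy": 1.471, "wz": -0.002}, {"gripper": 0, "dx": -0.192, "dy": 0.001, "dz": -0.46, "wx": 0.001, "wy": 1.471, "wz": -0.002}, {"gripper": 0, "dx": -0.192, "dy": 0.001, "dz": -0.46, "wx": 0.001, "wy": 1.471, "wz": -0.002}]'

```text
time_s: 1.1
position: [0.5426, 0.2535, 0.2119]
orientation: [-0.704, 0.056, -0.057, 0.705]
contact_force: [-0.1, 1.4, 0.2]
opening: 0.0938
```

```bash
python3 -c "
from h import *
go((.5414,.2546,.212),-8.8)"
```

```text
t 1.1 pos [0.5426 0.2535 0.2119] yaw -9.16 down [ 2.0e-04  1.6e-03 -1.0e+00] F [-0.09  1.37  0.18] T [-0.03  0.05 -0.01] open 0.0938
d [-0.0013 -0.0001  0.0009] w [-0.0016 -0.0063 -0.0001]
```

Emit:
jog_arm --plan '[{"gripper": 60, "dx": 0, "dy": 0}, {"gripper": 110, "dx": 0, "dy": 0}, {"gripper": 110, "dx": 0, "dy": 0}]'

```text
invalid input
```

```bash
python3 -c "
from h import *
ims=[]
for n in ('scene','top'):
    b,d=snap(n,n+'1')
    u,v=proj(n,[.541,.2546,.19]).astype(int); ims.append(cv2.resize(b[max(v-50,0):v+50,u-50:u+50],(400,400),interpolation=cv2.INTER_CUBIC))
cv2.imwrite('pics/hov.png',np.hstack(ims))
go((.5414,.2546,.212),-8.8)"
```

```text
t 1.2 pos [0.5455 0.2508 0.2117] yaw -9.3 down [ 0.0023 -0.     -1.    ] F [-0.51  1.31 -0.14] T [-0.07  0.08 -0.02] open 0.0937
d [-0.0047 -0.0003  0.0031] w [-0.0003 -0.0086  0.0023]
```

View pics/hov.png

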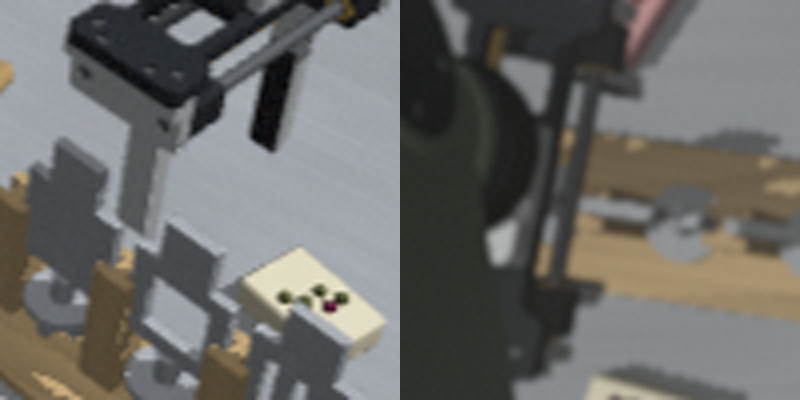

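Emit:
jog_arm --plan '[{"gripper": 60, "dx": 0, "dy": 0, "dz": 0, "wx": 0, "wy": 0, "wz": 0}, {"gripper": 110, "dx": 0, "dy": 0, "dz": 0, "wx": 0, "wy": 0, "wz": 0}, {"gripper": 110, "dx": 0, "dy": 0, "dz": 0, "wx": 0, "wy": 0, "wz": 0}]'

```text
time_s: 1.5
position: [0.5401, 0.2563, 0.2123]
orientation: [-0.704, 0.054, -0.054, 0.706]
contact_force: [-0.5, 0.0, -0.5]
opening: 0.0737
```

```bash
python3 -c "
from h import *
go((.5414,.2546,.139),-8.8)
ims=[]
for n in ('scene','top'):
    b,d=snap(n,n+'2')
    u,v=proj(n,[.541,.2546,.19]).astype(int); ims.append(cv2.resize(b[max(v-50,0):v+50,u-50:u+50],(400,400),interpolation=cv2.INTER_CUBIC))
cv2.imwrite('pics/hov2.png',np.hstack(ims))
"
```

```text
t 1.5 pos [0.5401 0.2563 0.2123] yaw -8.68 down [ 2.0e-04  1.8e-03 -1.0e+00] F [-0.5   0.02 -0.45] T [-0.06  0.1   0.01] open 0.0737
d [ 0.0015  0.0733 -0.0017] w [-0.0018  0.002  -0.0001]
```

View pics/hov2.png

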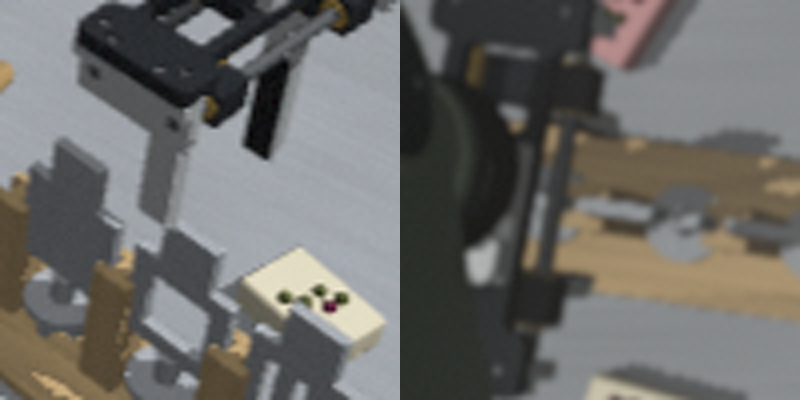

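Emit:
jog_arm --plan '[{"gripper": 110, "dx": 0, "dy": 0.02, "dz": 0, "wx": 0, "wy": 0, "wz": 0}, {"gripper": 110, "dx": 0, "dy": 0.04, "dz": 0, "wx": 0, "wy": 0, "wz": 0}, {"gripper": 110, "dx": 0, "dy": 0.06, "dz": 0, "wx": 0, "wy": 0, "wz": 0}, {"gripper": 110, "dx": 0, "dy": 0.073, "dz": 0, "wx": 0, "wy": 0, "wz": 0}, {"gripper": 110, "dx": 0, "dy": 0.073, "dz": 0, "wx": 0, "wy": 0, "wz": 0}, {"gripper": 110, "dx": 0, "dy": 0.073, "dz": 0, "wx": 0, "wy": 0, "wz": 0}, {"gripper": 110, "dx": 0, "dy": 0.073, "dz": 0, "wx": 0, "wy": 0, "wz": 0}]'

```text
time_s: 2.3
position: [0.5424, 0.2559, 0.1409]
orientation: [-0.704, 0.053, -0.055, 0.706]
contact_force: [0.4, 0.4, -0.7]
opening: 0.0535
```

```bash
python3 -c "
from h import *
ims=[]
for n in ('scene','top'):
    b,d=snap(n,n+'3')
    u,v=proj(n,[.541,.2546,.15]).astype(int); ims.append(cv2.resize(b[max(v-40,0):v+40,u-40:u+40],(400,400),interpolation=cv2.INTER_CUBIC))
cv2.imwrite('pics/hov3.png',np.hstack(ims))
go((.5414,.2546,.139),-8.8)
"
```

```text
t 2.4 pos [0.5425 0.2557 0.1409] yaw -8.82 down [ 0.0035  0.0025 -1.    ] F [ 0.86  0.39 -0.42] T [-0.11  0.11 -0.03] open 0.0534
d [-0.0009  0.0019 -0.0013] w [-0.003  -0.0003  0.0031]
```

View pics/hov3.png

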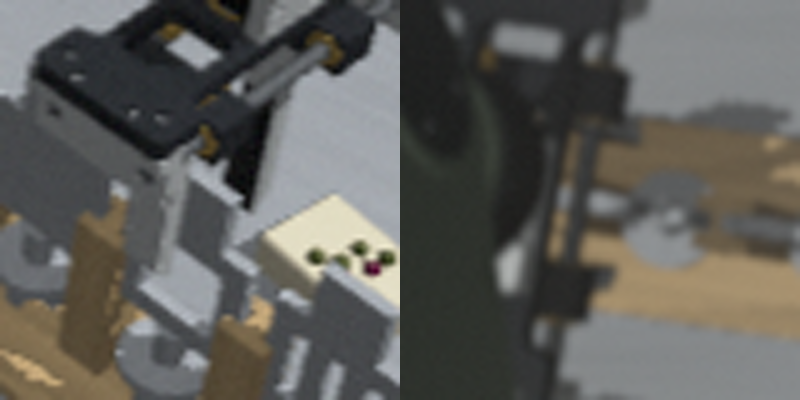

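Emit:
jog_arm --plan '[{"gripper": 110, "dx": -0.001, "dy": 0.0015, "dz": -0.001, "wx": -0.002, "wy": 0, "wz": 0.002}, {"gripper": 255, "dx": -0.001, "dy": 0.0015, "dz": -0.001, "wx": -0.002, "wy": 0, "wz": 0.002}, {"gripper": 255, "dx": -0.001, "dy": 0.0015, "dz": -0.001, "wx": -0.002, "wy": 0, "wz": 0.002}, {"gripper": 255, "dx": -0.001, "dy": 0.0015, "dz": -0.001, "wx": -0.002, "wy": 0, "wz": 0.002}, {"gripper": 255, "dx": -0.001, "dy": 0.0015, "dz": -0.001, "wx": -0.002, "wy": 0, "wz": 0.002}, {"gripper": 255, "dx": -0.001, "dy": 0.0015, "dz": -0.001, "wx": -0.002, "wy": 0, "wz": 0.002}, {"gripper": 255, "dx": -0.001, "dy": 0.0015, "dz": -0.001, "wx": -0.002, "wy": 0, "wz": 0.002}, {"gripper": 255, "dx": -0.001, "dy": 0.0015, "dz": -0.001, "wx": -0.002, "wy": 0, "wz": 0.002}]'

```text
time_s: 3.2
position: [0.5404, 0.2545, 0.1379]
orientation: [0.705, -0.055, 0.054, -0.705]
contact_force: [0.9, 0.2, -0.2]
opening: 0.0078
```

```bash
python3 -c "
from h import *
go((.5414,.2546,.259),-8.8)
"
```

```text
t 3.2 pos [0.5404 0.2545 0.1379] yaw -8.82 down [-0.0012  0.     -1.    ] F [ 0.92  0.15 -0.18] T [-0.11  0.03  0.04] open 0.0078
d [ 0.0008 -0.1211  0.0002] w [ 0.0001 -0.0004 -0.0012]
```

Emit:
jog_arm --plan '[{"gripper": 255, "dx": 0, "dy": 0, "dz": 0, "wx": 0, "wy": 0, "wz": 0}, {"gripper": 255, "dx": 0, "dy": 0, "dz": 0, "wx": 0, "wy": 0, "wz": 0}, {"gripper": 255, "dx": 0, "dy": -0.01, "dz": 0, "wx": 0, "wy": 0, "wz": 0}, {"gripper": 255, "dx": 0, "dy": -0.02, "dz": 0, "wx": 0, "wy": 0, "wz": 0}, {"gripper": 255, "dx": 0, "dy": -0.03, "dz": 0, "wx": 0, "wy": 0, "wz": 0}, {"gripper": 255, "dx": 0, "dy": -0.04, "dz": 0, "wx": 0, "wy": 0, "wz": 0}]'

```text
time_s: 3.8
position: [0.5403, 0.2546, 0.1792]
orientation: [-0.705, 0.055, -0.054, 0.705]
contact_force: [-0.3, 0.3, -2.4]
opening: 0.008
```

Emit:
jog_arm --plan '[{"gripper": 255, "dx": 0, "dy": -0.015, "dz": 0, "wx": 0, "wy": 0, "wz": 0}, {"gripper": 255, "dx": 0, "dy": -0.03, "dz": 0, "wx": 0, "wy": 0, "wz": 0}, {"gripper": 255, "dx": 0, "dy": -0.045, "dz": 0, "wx": 0, "wy": 0, "wz": 0}, {"gripper": 255, "dx": 0, "dy": -0.06, "dz": 0, "wx": 0, "wy": 0, "wz": 0}, {"gripper": 255, "dx": 0, "dy": -0.075, "dz": 0, "wx": 0, "wy": 0, "wz": 0}, {"gripper": 255, "dx": 0, "dy": -0.09, "dz": 0, "wx": 0, "wy": 0, "wz": 0}, {"gripper": 255, "dx": 0, "dy": -0.09, "dz": 0, "wx": 0, "wy": 0, "wz": 0}]'

```text
time_s: 4.5
position: [0.5422, 0.2551, 0.2715]
orientation: [-0.704, 0.053, -0.056, 0.706]
contact_force: [-0.4, -0.0, -1.0]
opening: 0.008
```

```bash
python3 -c "
from h import *
b,d=snap('scene','scene4')
u,v=proj('scene',[.541,.2546,.2]).astype(int); cv2.imwrite('pics/lift.png',cv2.resize(b[max(v-80,0):v+80,u-80:u+80],(560,560),interpolation=cv2.INTER_CUBIC))
go((.555,-.223,.285),21)
"
```

```text
t 4.55 pos [0.5414 0.2548 0.2697] yaw -8.82 down [ 0.0018  0.001  -1.    ] F [-0.13  0.16 -2.77] T [-0.07  0.1   0.05] open 0.0078
d [ 0.0867 -0.0157 -0.47  ] w [-0.0008 -0.5205  0.0019]
```

View pics/lift.png

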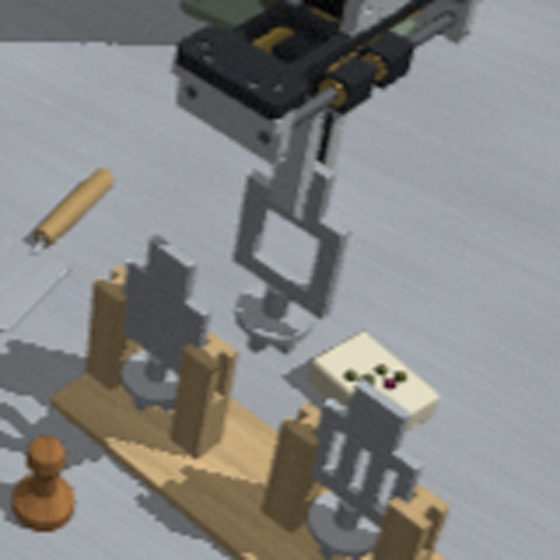

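Emit:
jog_arm --plan '[{"gripper": 255, "dx": 0, "dy": -0.03, "dz": 0, "wx": 0, "wy": 0, "wz": 0}, {"gripper": 255, "dx": 0, "dy": -0.055, "dz": 0, "wx": 0, "wy": 0, "wz": 0}, {"gripper": 255, "dx": 0.004, "dy": -0.055, "dz": -0.022, "wx": 0, "wy": 0, "wz": 0}, {"gripper": 255, "dx": 0.012, "dy": -0.055, "dz": -0.065, "wx": 0, "wy": 0, "wz": 0}, {"gripper": 255, "dx": 0.02, "dy": -0.055, "dz": -0.11, "wx": 0, "wy": -0.05, "wz": 0}, {"gripper": 255, "dx": 0.028, "dy": -0.055, "dz": -0.155, "wx": 0, "wy": -0.12, "wz": 0}, {"gripper": 255, "dx": 0.037, "dy": -0.055, "dz": -0.2, "wx": 0, "wy": -0.2, "wz": 0}, {"gripper": 255, "dx": 0.045, "dy": -0.055, "dz": -0.245, "wx": 0, "wy": -0.28, "wz": 0}, {"gripper": 255, "dx": 0.053, "dy": -0.055, "dz": -0.285, "wx": 0, "wy": -0.36, "wz": 0}, {"gripper": 255, "dx": 0.06, "dy": -0.055, "dz": -0.325, "wx": 0, "wy": -0.42, "wz": 0}]'

```text
time_s: 5.55
position: [0.5493, -0.0775, 0.3217]
orientation: [-0.7, -0.094, 0.096, 0.701]
contact_force: [0.2, -0.1, -1.9]
opening: 0.0075
```

```bash
python3 -c "
from h import *
go((.555,-.223,.30),21)
"
```

```text
t 5.55 pos [ 0.5493 -0.0775  0.3217] yaw 15.38 down [-3.3e-03  8.0e-04 -1.0e+00] F [ 0.16 -0.09 -1.87] T [-0.07 -0.02  0.01] open 0.0075
d [-0.033   0.0215 -0.1418] w [-0.0018 -0.0981 -0.0029]
```

Emit:
jog_arm --plan '[{"gripper": 255, "dx": -0.007, "dy": 0, "dz": -0.035, "wx": 0, "wy": -0.03, "wz": 0}, {"gripper": 255, "dx": -0.015, "dy": 0.005, "dz": -0.07, "wx": 0, "wy": -0.06, "wz": 0}, {"gripper": 255, "dx": -0.022, "dy": 0.015, "dz": -0.1, "wx": 0, "wy": -0.08, "wz": 0}, {"gripper": 255, "dx": -0.027, "dy": 0.03, "dz": -0.12, "wx": 0, "wy": -0.09, "wz": 0}, {"gripper": 255, "dx": -0.031, "dy": 0.05, "dz": -0.135, "wx": -0.001, "wy": -0.098, "wz": -0.002}, {"gripper": 255, "dx": -0.033, "dy": 0.065, "dz": -0.142, "wx": -0.002, "wy": -0.098, "wz": -0.003}, {"gripper": 255, "dx": -0.033, "dy": 0.075, "dz": -0.142, "wx": -0.002, "wy": -0.098, "wz": -0.003}, {"gripper": 255, "dx": -0.033, "dy": 0.081, "dz": -0.142, "wx": -0.002, "wy": -0.098, "wz": -0.003}, {"gripper": 255, "dx": -0.033, "dy": 0.081, "dz": -0.142, "wx": -0.002, "wy": -0.098, "wz": -0.003}, {"gripper": 255, "dx": -0.033, "dy": 0.081, "dz": -0.142, "wx": -0.002, "wy": -0.098, "wz": -0.003}]'

```text
time_s: 6.55
position: [0.556, -0.2208, 0.2427]
orientation: [0.696, 0.129, -0.127, -0.695]
contact_force: [-0.2, -0.2, -1.1]
opening: 0.0078
```

Emit:
jog_arm --plan '[{"gripper": 255, "dx": 0, "dy": 0, "dz": 0, "wx": 0, "wy": 0, "wz": 0}, {"gripper": 255, "dx": 0, "dy": 0, "dz": 0, "wx": 0, "wy": 0, "wz": 0}, {"gripper": 255, "dx": 0, "dy": 0, "dz": 0, "wx": 0, "wy": 0, "wz": 0}]'

```text
time_s: 6.85
position: [0.5558, -0.2215, 0.2426]
orientation: [0.696, 0.129, -0.127, -0.695]
contact_force: [0.2, -0.0, -1.8]
opening: 0.0078
```

```bash
python3 -c "
from h import *
go((.555,-.223,.24),21)
ims=[]
for n in ('scene','top'):
    b,d=snap(n,n+'5')
    u,v=proj(n,[.555,-.223,.12]).astype(int); ims.append(cv2.resize(b[max(v-50,0):v+50,u-50:u+50],(400,400),interpolation=cv2.INTER_CUBIC))
cv2.imwrite('pics/hov5.png',np.hstack(ims))
go((.555,-.223,.24),21)
"
```

```text
t 6.85 pos [ 0.5558 -0.2215  0.2426] yaw 20.88 down [ 0.0033 -0.0015 -1.    ] F [ 0.2  -0.04 -1.79] T [-0.08  0.05 -0.01] open 0.0078
d [-0.0013  0.0026 -0.0012] w [ 0.0026 -0.0022  0.0025]
t 6.95 pos [ 0.5556 -0.2215  0.2422] yaw 20.86 down [ 0.0027 -0.0012 -1.    ] F [ 0.13 -0.38 -1.35] T [-0.05 -0.03 -0.03] open 0.0078
d [-0.001   0.0022 -0.0012] w [ 0.0021 -0.0024  0.0021]
```

View pics/hov5.png

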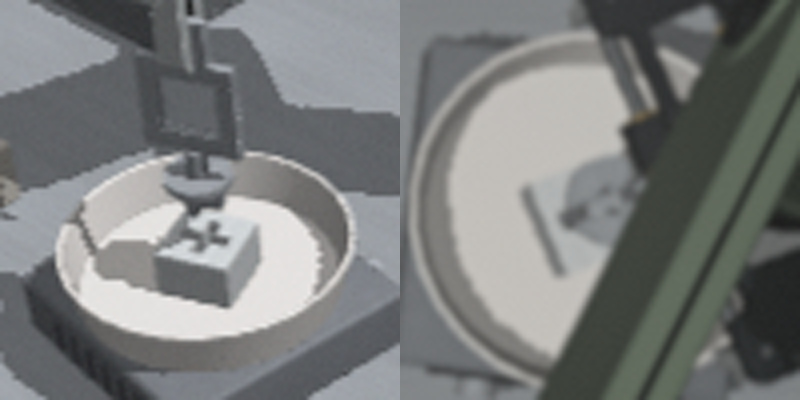

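```bash
cat > pad.py <<'E'
from h import *
def padfit(tag,foot,yaw):
    z=np.load(tag+".npz"); P=cloud("scene",z["d"])
    t=np.radians(yaw); Rz=np.array([[np.cos(t),-np.sin(t),0],[np.sin(t),np.cos(t),0],[0,0,1]])
    q=(P-foot)@Rz
    F=(q[...,2]>.045)&(q[...,2]<.117)&(abs(q[...,1])<.045)&(abs(q[...,0]-.004)<.006)
    # inner rows: fit plane
    a=q[F]; A=np.c_[np.ones(len(a)),a[:,1],a[:,2]-.08]
    m=np.ones(len(a),bool)
    for _ in range(4):
        c=np.linalg.lstsq(A[m],a[m,0],rcond=None)[0]; res=a[:,0]-A@c; m=abs(res)<.0015
    print("face pts",m.sum(),"x at centre",c[0].round(4),"yaw err deg",np.degrees(-c[1]).round(2),"tilt(dx/dz)",c[2].round(4))
    a=a[m]
    # y extent: per z-bin
    lo=[];hi=[];zc=[]
    for zz in np.arange(.052,.114,.0025):
        s=a[(abs(a[:,2]-zz)<.00125)]
        if len(s)>3: lo.append(s[:,1].min());hi.append(s[:,1].max());zc.append(zz)
    lo,hi,zc=map(np.array,(lo,hi,zc))
    print("y lo/hi",np.mean(lo).round(4),np.mean(hi).round(4),"centre",((lo+hi).mean()/2).round(4),"slope",np.polyfit(zc,(lo+hi)/2,1)[0].round(3),"zmin/max",np.percentile(a[:,2],[.5,99.5]).round(4))
    w=(q[...,2]>.0485)&(q[...,2]<.1175)
    print("window")
    G=(abs(q[...,1])<.045)
    # collar
    C=(q[...,2]>.018)&(q[...,2]<.032)&(np.hypot(q[...,0],q[...,1])<.03)
    s=q[C]; print("collar",len(s),s.min(0).round(4),s.max(0).round(4))
    top=s[s[:,2]>.0255]; 
    if len(top)>8: print("collar top rect",cv2.minEnclosingCircle(top[:,:2].astype(np.float32)*1000),np.median(top[:,2]).round(4))
    print("foot");f=q[(q[...,2]<.02)&(q[...,2]>-.004)&(np.hypot(q[...,0],q[...,1])<.024)]; print(len(f),f.min(0).round(4) if len(f) else 0,f.max(0).round(4) if len(f) else 0)
E
python3 - <<'E'
from pad import *
padfit("scene5",np.array([.5556,-.2215,.2424-.122]),20.87)
# and at original lift
padfit("scene4",np.array([.5414,.2548,.2697-.122]),-8.82)
E
```

```text
face pts 216 x at centre 0.0045 yaw err deg -0.15 tilt(dx/dz) 0.0003
y lo/hi -0.0329 0.026 centre -0.0034 slope -0.078 zmin/max [0.047  0.1167]
window
collar 145 [-0.0183 -0.0263  0.0206] [0.0271 0.0224 0.0317]
collar top rect ((3.737424373626709, -2.052898406982422), 24.64208984375) 0.0282
foot
33 [ 0.0001 -0.0128  0.003 ] [0.0217 0.015  0.0167]
face pts 375 x at centre 0.0061 yaw err deg 0.27 tilt(dx/dz) -0.0003
y lo/hi -0.0327 0.0326 centre -0.0001 slope -0.009 zmin/max [0.0488 0.1168]
window
collar 226 [-0.0118 -0.025   0.022 ] [0.0279 0.0235 0.032 ]
collar top rect ((5.376850605010986, -0.4948033392429352), 25.08457374572754) 0.0292
foot
30 [ 0.0005 -0.0042  0.0028] [0.0212 0.0167 0.0156]
```

```bash
cat > sil.py <<'E'
from h import *
from scipy.optimize import minimize
def box(x,y,z): return np.array([[a,b,c] for a in x for b in y for c in z])
def cyl(rad,z): 
    t=np.linspace(0,2*np.pi,40); return np.array([[rad*np.cos(a),rad*np.sin(a),c] for a in t for c in z])
PARTS=[box((-.004,.004),(-.035,.035),(.048,.118)),cyl(.008,(.028,.05)),cyl(.024,(.022,.028)),
 box((-.017,.017),(-.004,.004),(.002,.022)),box((-.004,.004),(-.017,.017),(.002,.022))]
S=4
def render(foot,rv,roi):
    u0,v0,u1,v1=roi; M=np.zeros(((v1-v0)*S,(u1-u0)*S),np.uint8); Rm=R.from_rotvec(rv).as_matrix()
    tp=lambda X:np.round(((proj("scene",X@Rm.T+foot)-[u0,v0]+.5)*S-.5)*16).astype(np.int32)
    for p in PARTS: cv2.fillConvexPoly(M,cv2.convexHull(tp(p)),255,shift=4)
    # window visible through both faces: intersect front & back squares
    wz=.083
    sq=lambda x:np.array([[x,-.021,wz-.021],[x,.021,wz-.021],[x,.021,wz+.021],[x,-.021,wz+.021]])
    A=np.zeros_like(M);B=np.zeros_like(M)
    cv2.fillConvexPoly(A,tp(sq(.004)),255,shift=4);cv2.fillConvexPoly(B,tp(sq(-.004)),255,shift=4)
    M[(A>0)&(B>0)]=0
    return cv2.resize(M,(u1-u0,v1-v0),interpolation=cv2.INTER_AREA).astype(np.float32)/255
E
python3 - <<'E'
from sil import *
foot=np.array([.5556,-.2215,.1204]); yaw=np.radians(20.87)
b=np.load("scene5.npz")["b"]
roi=(200,85,275,190)
m=render(foot,[0,0,yaw],roi)
c=b[roi[1]:roi[3],roi[0]:roi[2]]
k=7
big=cv2.resize(c,None,fx=k,fy=k,interpolation=cv2.INTER_NEAREST); mb=cv2.resize(m,None,fx=k,fy=k,interpolation=cv2.INTER_LINEAR)
cs,_=cv2.findContours((mb>.5).astype(np.uint8),cv2.RETR_LIST,cv2.CHAIN_APPROX_NONE); cv2.drawContours(big,cs,-1,(0,0,255),1)
cv2.imwrite("pics/ov.png",big[:,:]); print(big.shape)
cv2.imwrite("pics/ov.png",cv2.resize(big,None,fx=.8,fy=.8))
E
```

```text
(735, 525, 3)
```

View pics/ov.png

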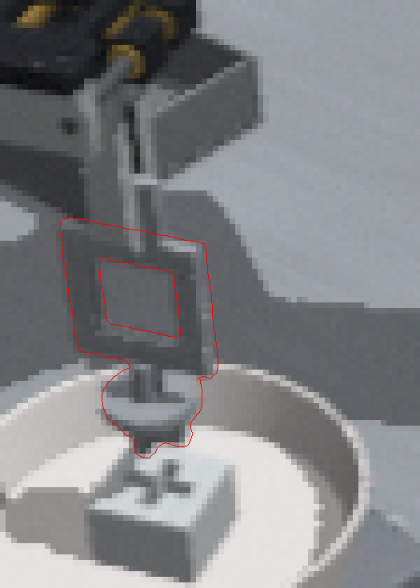

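```bash
cat >> sil.py <<'E'
def fit(tag,foot,yaw,roi,keepz=(.006,.112)):
    z=np.load(tag+".npz"); P=cloud("scene",z["d"]); u0,v0,u1,v1=roi
    Rz=R.from_rotvec([0,0,yaw]).as_matrix(); q=((P-foot)@Rz)[v0:v1,u0:u1]
    x,y,zz=q[...,0],q[...,1],q[...,2]
    obs=((abs(x)<.012)&(abs(y)<.042)&(zz>.04)&(zz<.125))|((np.hypot(x,y)<.032)&(zz>.002)&(zz<=.04))
    obs=obs.astype(np.float32)
    # validity: drop rows above keepz (fingers) 
    K=np.ones_like(obs); tv=proj("scene",foot+[0,0,keepz[1]])[1]-v0; K[:int(tv)]=0
    fv=proj("scene",foot+[0,0,keepz[0]])[1]-v0; K[int(fv)+1:]=0
    def cost(p): return float((abs(cv2.GaussianBlur(render(foot+np.array([p[0],p[1],p[2]])/1e3,np.array([0,0,yaw])+R.identity().as_rotvec()*0+np.array([p[4]/100,p[5]/100,p[3]/100]),roi),(0,0),.7)-cv2.GaussianBlur(obs,(0,0),.7))*K).sum())
    best=None
    for s in ([0]*6,[2,-2,0,0,0,0],[1,1,0,1,0,0]):
        o=minimize(cost,s,method="Nelder-Mead",options=dict(initial_simplex=np.array([s]+[list(np.array(s)+np.eye(6)[i]*2) for i in range(6)]),maxiter=800,xatol=.02,fatol=.05))
        if best is None or o.fun<best.fun: best=o
        print(o.fun,o.x.round(2))
    return best.x,obs
E
python3 - <<'E'
from sil import *
x,obs=fit("scene5",np.array([.5556,-.2215,.1204]),np.radians(20.87),(200,85,275,190))
cv2.imwrite("pics/obs.png",cv2.resize(obs*255,None,fx=5,fy=5,interpolation=cv2.INTER_NEAREST))
u=proj("scene",[.5414,.2548,.21]).astype(int)
x,obs=fit("scene4",np.array([.5414,.2548,.1477]),np.radians(-8.82),(u[0]-40,u[1]-50,u[0]+40,u[1]+55))
E
```

```text
37.055145263671875 [ 3.26 -0.71  0.69 -2.65  1.07 -2.11]
37.8062744140625 [ 1.66 -1.53  0.47 -2.48  0.1   0.4 ]Traceback (most recent call last):
  File "<stdin>", line 2, in <module>
  File "sil.py", line 32, in fit
    o=minimize(cost,s,method="Nelder-Mead",options=dict(initial_simplex=np.array([s]+[list(np.array(s)+np.eye(6)[i]*2) for i in range(6)]),maxiter=800,xatol=.02,fatol=.05))
    res = _minimize_neldermead(fun, x0, args, callback, bounds=bounds,
                               **options)
    fxr = func(xr)
    fx = function(np.copy(x), *(wrapper_args + args))
  File "sil.py", line 29, in cost
    def cost(p): return float((abs(cv2.GaussianBlur(render(foot+np.array([p[0],p[1],p[2]])/1e3,np.array([0,0,yaw])+R.identity().as_rotvec()*0+np.array([p[4]/100,p[5]/100,p[3]/100]),roi),(0,0),.7)-cv2.GaussianBlur(obs,(0,0),.7))*K).sum())
                                                    ~~~~~~^^^^^^^^^^^^^^^^^^^^^^^^^^^^^^^^^^^^^^^^^^^^^^^^^^^^^^^^^^^^^^^^^^^^^^^^^^^^^^^^^^^^^^^^^^^^^^^^^^^^^^^^^^^^^^^^^^^^^^^^^^^^^^^
  File "sil.py", line 17, in render
    cv2.fillConvexPoly(A,tp(sq(.004)),255,shift=4);cv2.fillConvexPoly(B,tp(sq(-.004)),255,shift=4)
                         ~~^^^^^^^^^^
  File "sil.py", line 11, in <lambda>
    tp=lambda X:np.round(((proj("scene",X@Rm.T+foot)-[u0,v0]+.5)*S-.5)*16).astype(np.int32)
                           ~~~~^^^^^^^^^^^^^^^^^^^^^
  File "h.py", line 23, in proj
    K,e,M=cal(n); p=(np.asarray(P)-e)@M
          ~~~^^^
  File "h.py", line 5, in cal
    c=optics.calibration(n); return np.array(c["camera_matrix"]),np.array(c["eye"]),R.from_quat(c["orientation"]).as_matrix()
ValueError: time passes only in moves, steps and waits
```

```bash
python3 - <<'E'
from workcell import optics
import pickle; pickle.dump({n:optics.calibration(n) for n in("scene","top")},open("cal.pkl","wb"))
E
sed -i 's/^def cal(n):/import pickle\nCAL=pickle.load(open("cal.pkl","rb"))\ndef cal(n):/; s/c=optics.calibration(n)/c=CAL[n]/' h.py
python3 - <<'E'
from sil import *
x,obs=fit("scene5",np.array([.5556,-.2215,.1204]),np.radians(20.87),(200,85,275,190))
cv2.imwrite("pics/obs.png",cv2.resize(obs*255,None,fx=5,fy=5,interpolation=cv2.INTER_NEAREST))
u=proj("scene",[.5414,.2548,.21]).astype(int)
x,obs=fit("scene4",np.array([.5414,.2548,.1477]),np.radians(-8.82),(u[0]-40,u[1]-50,u[0]+40,u[1]+55))
E
```

```text
37.055145263671875 [ 3.26 -0.71  0.69 -2.65  1.07 -2.11]
37.8062744140625 [ 1.66 -1.53  0.47 -2.48  0.1   0.4 ]
38.528961181640625 [ 5.28  1.91  3.54 -2.84  0.32 -1.  ]
44.872947692871094 [ 2.48 -1.07  1.51 -2.    0.31 -0.3 ]
45.686729431152344 [ 1.41 -1.09  0.44 -1.33  1.02 -0.34]
46.32849884033203 [ 3.6  -0.3   2.63 -1.93  0.51 -0.11][ WARN:0@1.516] global loadsave.cpp:1063 imwrite_ Unsupported depth image for selected encoder is fallbacked to CV_8U.
```

View pics/obs.png

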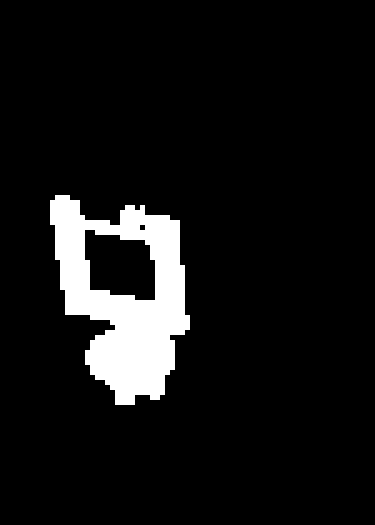

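```bash
python3 -c "
from h import *
go((.5545,-.2227,.219),21)
"
```

```text
t 6.95 pos [ 0.5556 -0.2215  0.2422] yaw 20.86 down [ 0.0027 -0.0012 -1.    ] F [ 0.13 -0.38 -1.35] T [-0.05 -0.03 -0.03] open 0.0078
d [-0.0015  0.0232 -0.0007] w [ 0.0021 -0.0024  0.0021]
```

Emit:
jog_arm --plan '[{"gripper": 255, "dx": -0.0015, "dy": 0.006, "dz": -0.0007, "wx": 0.002, "wy": -0.0024, "wz": 0.002}, {"gripper": 255, "dx": -0.0015, "dy": 0.012, "dz": -0.0007, "wx": 0.002, "wy": -0.0024, "wz": 0.002}, {"gripper": 255, "dx": -0.0015, "dy": 0.018, "dz": -0.0007, "wx": 0.002, "wy": -0.0024, "wz": 0.002}, {"gripper": 255, "dx": -0.0015, "dy": 0.023, "dz": -0.0007, "wx": 0.002, "wy": -0.0024, "wz": 0.002}, {"gripper": 255, "dx": -0.0015, "dy": 0.023, "dz": -0.0007, "wx": 0.002, "wy": -0.0024, "wz": 0.002}, {"gripper": 255, "dx": -0.0015, "dy": 0.023, "dz": -0.0007, "wx": 0.002, "wy": -0.0024, "wz": 0.002}]'

```text
time_s: 7.55
position: [0.5542, -0.2226, 0.2185]
orientation: [-0.695, -0.129, 0.129, 0.696]
contact_force: [0.2, 0.0, -2.2]
opening: 0.0081
```

```bash
python3 -c "
from h import *
go((.5545,-.2227,.205),21)
b,d=snap('scene','scene6'); cv2.imwrite('pics/s6.png',cv2.resize(b[100:200,180:280],(600,600),interpolation=cv2.INTER_CUBIC))
go((.5545,-.2227,.205),21)
"
```

```text
t 7.55 pos [ 0.5542 -0.2226  0.2185] yaw 20.99 down [-9.e-04  6.e-04 -1.e+00] F [ 0.23  0.04 -2.21] T [-0.05 -0.01  0.02] open 0.0081
d [ 0.0003  0.0135 -0.0002] w [-0.0009 -0.0001 -0.0006]
t 7.6 pos [ 0.5544 -0.2228  0.2189] yaw 20.99 down [-2.e-04  2.e-04 -1.e+00] F [ 0.14 -0.46 -1.49] T [-0.05  0.05 -0.02] open 0.0079
d [0.0001 0.0139 0.0001] w [-0.0003 -0.0001 -0.0002]
```

View pics/s6.png

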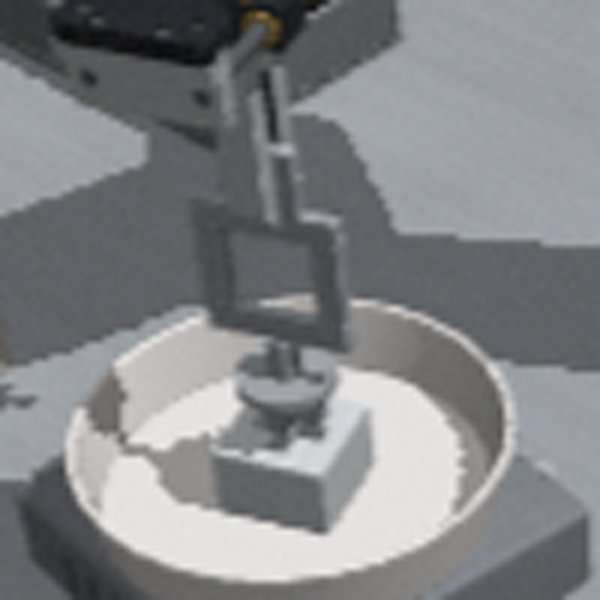

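Emit:
jog_arm --plan '[{"gripper": 255, "dx": 0, "dy": 0.003, "dz": 0, "wx": 0, "wy": 0, "wz": 0}, {"gripper": 255, "dx": 0, "dy": 0.005, "dz": 0, "wx": 0, "wy": 0, "wz": 0}, {"gripper": 255, "dx": 0, "dy": 0.007, "dz": 0, "wx": 0, "wy": 0, "wz": 0}, {"gripper": 255, "dx": 0, "dy": 0.009, "dz": 0, "wx": 0, "wy": 0, "wz": 0}, {"gripper": 255, "dx": 0, "dy": 0.011, "dz": 0, "wx": 0, "wy": 0, "wz": 0}, {"gripper": 255, "dx": 0, "dy": 0.011, "dz": 0, "wx": 0, "wy": 0, "wz": 0}]'

```text
time_s: 8.2
position: [0.5543, -0.2229, 0.2076]
orientation: [-0.695, -0.129, 0.129, 0.695]
contact_force: [0.2, -0.6, -1.4]
opening: 0.008
```

```bash
python3 -c "
from h import *
go((.5545,-.2227,.205),21)
"
```

```text
t 8.2 pos [ 0.5543 -0.2229  0.2076] yaw 20.99 down [-4.e-04  0.e+00 -1.e+00] F [ 0.24 -0.55 -1.43] T [-0.23  0.02  0.02] open 0.008
d [0.0002 0.0026 0.0001] w [-0.0002 -0.0002 -0.0004]
```

Emit:
jog_arm --plan '[{"gripper": 255, "dx": 0, "dy": 0.002, "dz": 0, "wx": 0, "wy": 0, "wz": 0}, {"gripper": 255, "dx": 0, "dy": 0.004, "dz": 0, "wx": 0, "wy": 0, "wz": 0}, {"gripper": 255, "dx": 0, "dy": 0.006, "dz": 0, "wx": 0, "wy": 0, "wz": 0}, {"gripper": 255, "dx": 0, "dy": 0.008, "dz": 0, "wx": 0, "wy": 0, "wz": 0}, {"gripper": 255, "dx": 0, "dy": 0.01, "dz": 0, "wx": 0, "wy": 0, "wz": 0}, {"gripper": 255, "dx": 0, "dy": 0.012, "dz": 0, "wx": 0, "wy": 0, "wz": 0}, {"gripper": 255, "dx": 0, "dy": 0.012, "dz": 0, "wx": 0, "wy": 0, "wz": 0}]'

```text
time_s: 8.9
position: [0.5545, -0.2229, 0.1967]
orientation: [0.695, 0.129, -0.129, -0.695]
contact_force: [-1.1, 0.5, 3.3]
opening: 0.0076
```

```bash
python3 -c "
from h import *
go((.5545,-.2227,.191),21)
"
```

```text
t 8.9 pos [ 0.5545 -0.2229  0.1967] yaw 21.0 down [ 2.e-04 -3.e-04 -1.e+00] F [-1.08  0.46  3.3 ] T [-0.09  0.39  0.06] open 0.0076
d [0.0001 0.0057 0.0002] w [ 0.0003 -0.0001  0.0001]
```

Emit:
jog_arm --plan '[{"gripper": 255, "dx": 0, "dy": 0.002, "dz": 0, "wx": 0, "wy": 0, "wz": 0}, {"gripper": 255, "dx": 0, "dy": 0.004, "dz": 0, "wx": 0, "wy": 0, "wz": 0}, {"gripper": 255, "dx": 0, "dy": 0.005, "dz": 0, "wx": 0, "wy": 0, "wz": 0}, {"gripper": 255, "dx": 0, "dy": 0.006, "dz": 0, "wx": 0, "wy": 0, "wz": 0}, {"gripper": 255, "dx": 0, "dy": 0.006, "dz": 0, "wx": 0, "wy": 0, "wz": 0}, {"gripper": 255, "dx": 0, "dy": 0.006, "dz": 0, "wx": 0, "wy": 0, "wz": 0}]'

```text
time_s: 9.5
position: [0.5546, -0.2229, 0.1909]
orientation: [0.695, 0.129, -0.129, -0.695]
contact_force: [-1.7, 0.5, 7.3]
opening: 0.0077
```

```bash
python3 -c "
from h import *
go((.5545,-.2227,.190),21)
"
```

```text
t 9.5 pos [ 0.5546 -0.2229  0.1909] yaw 21.0 down [ 4.e-04 -4.e-04 -1.e+00] F [-1.74  0.46  7.34] T [ 0.03  0.68 -0.02] open 0.0077
d [0.     0.0009 0.0002] w [ 0.0005 -0.0001  0.0003]
```

Emit:
jog_arm --plan '[{"gripper": 255, "dx": 0, "dy": 0.0005, "dz": 0, "wx": 0, "wy": 0, "wz": 0}, {"gripper": 255, "dx": 0, "dy": 0.001, "dz": 0, "wx": 0, "wy": 0, "wz": 0}, {"gripper": 255, "dx": 0, "dy": 0.001, "dz": 0, "wx": 0, "wy": 0, "wz": 0}]'

```text
time_s: 9.8
position: [0.5546, -0.223, 0.1909]
orientation: [0.696, 0.129, -0.129, -0.695]
contact_force: [-3.4, -0.0, 10.0]
opening: 0.0078
```

```bash
python3 -c "
from h import *
go((.5545,-.2227,.190),21)
"
```

```text
t 9.8 pos [ 0.5546 -0.223   0.1909] yaw 21.0 down [ 6.e-04 -6.e-04 -1.e+00] F [-3.36 -0.03  9.98] T [ 0.22  0.96 -0.04] open 0.0078
d [0.     0.0009 0.0003] w [ 0.0008 -0.      0.0004]
```

Emit:
jog_arm --plan '[{"gripper": 255, "dx": 0, "dy": 0.001, "dz": 0, "wx": 0, "wy": 0, "wz": 0}, {"gripper": 255, "dx": 0, "dy": 0.0015, "dz": 0, "wx": 0, "wy": 0, "wz": 0}, {"gripper": 255, "dx": 0, "dy": 0.0015, "dz": 0, "wx": 0, "wy": 0, "wz": 0}, {"gripper": 255, "dx": 0, "dy": 0.0015, "dz": 0, "wx": 0, "wy": 0, "wz": 0}]'

```text
time_s: 10.2
position: [0.5547, -0.223, 0.1909]
orientation: [0.696, 0.129, -0.129, -0.695]
contact_force: [-5.5, 1.9, 16.3]
opening: 0.0078
```

```bash
python3 -c "
from h import *
go((.5545,-.2227,.190),21)
b,d=snap('scene','scene7'); cv2.imwrite('pics/s7.png',cv2.resize(b[100:200,180:280],(600,600),interpolation=cv2.INTER_CUBIC)); cv2.imwrite('pics/s7f.png',b)
from pad import padfit
padfit('scene7',np.array([.5546,-.223,.069]),21)
go((.5545,-.2227,.190),21)
"
```

```text
t 10.2 pos [ 0.5547 -0.223   0.1909] yaw 21.01 down [ 0.0011 -0.001  -1.    ] F [-5.5   1.92 16.29] T [0.44 1.48 0.  ] open 0.0078
d [-0.      0.0009  0.0003] w [0.0014 0.0001 0.0006]
face pts 198 x at centre 0.0039 yaw err deg 0.07 tilt(dx/dz) 0.0022
y lo/hi -0.0323 0.03 centre -0.0011 slope -0.058 zmin/max [0.0473 0.1161]
window
collar 187 [-0.0248 -0.0296  0.0182] [0.0288 0.0263 0.0318]
collar top rect ((4.103348731994629, -0.3721553683280945), 24.537261962890625) 0.0279
foot
2 [-0.0136  0.0192  0.0194] [-0.0042  0.0203  0.0197]
t 10.25 pos [ 0.5547 -0.223   0.1909] yaw 21.0 down [ 0.0011 -0.001  -1.    ] F [-5.94  2.62 15.87] T [0.39 1.43 0.  ] open 0.0077
d [-0.0001  0.0009  0.0003] w [0.0014 0.0001 0.0007]
```

View pics/s7.png

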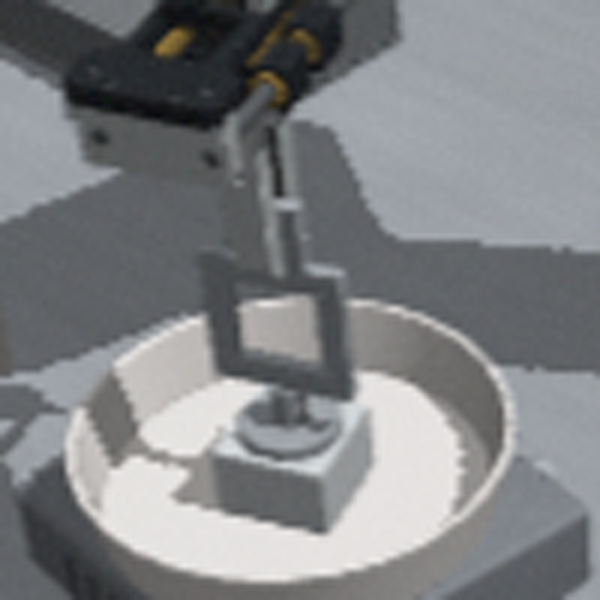

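View pics/s7f.png

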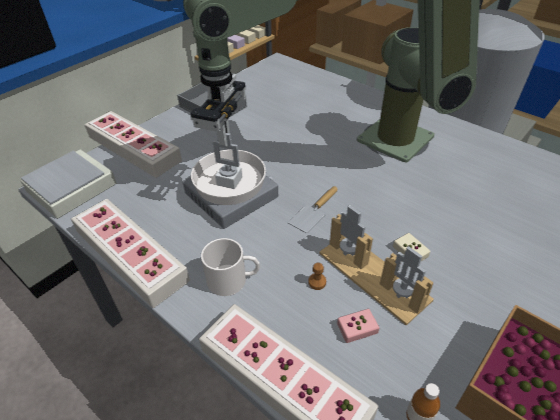

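The collar sits flat on the block: its top measures z ≈ 97 mm, which is 91 + 6 as expected. The push holds steady at about 16 N, and the other paddles and loose items haven't moved. I'm handing it in.

```bash
python3 -c "
from workcell import r
print(r.close_job())
s=r.get_state(); print(s['time_s'],s['position'],s['contact_force'],s['opening'])"
```

```text
the job is handed in; nothing more can be done
None
the job is handed in; nothing more can be done
```

The paddle with the single window (middle bay) is fitted in the mixer. I handed the job in with the fingers still gripping it and pressing it down. I drew it straight up by its tab, turned it to the coupling's 21° yaw and slid it home against the spring.

**Last checks, at about 10.2 s on the clock:**
- **Seating:** The TCP stopped at z = 0.1909 and did not move when I pushed harder. The vertical force rose from 7 N to about 16 N, so the collar is on the coupling with margin over the 9 N spring.
- **Collar height:** The scene camera puts the collar's top at about 97 mm, which is what a fully seated paddle should give.
- **Grip:** The finger opening is still 7.8 mm, so the paddle has not slipped.
- **Surroundings:** The other two paddles and the loose items look unmoved in the picture.

**Disagreements:**
- The two cameras differed by about 2–3 mm in position. I used a compromise between them, and the foot entered the socket without jamming.
- A silhouette fit suggested about 1.4° of yaw error, but the blade-plane fit showed almost none. I followed the blade-plane fit.
- A side force of about 6 N remained at the final push.

The state could not be read again after hand-in.

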